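# Transfer the blood samples to the cooling block in the same order

## Robot

A 6-joint arm with a two-finger parallel gripper is mounted at the origin on a cart in front of the work surface, level with it; the furniture and walls round the work are solid. World frame = base frame: x ahead of the robot, y to its left, z up, the work surface at z = 0. Lengths are in m, angles in degrees, forces in N, time in s.
With the tool pointing down it reaches from about 0.3 to 0.75 m from the base axis. Payload 8.5 kg.
Tool frame: the origin (TCP) lies midway between the tips of the shut fingers; the grasp point (between the pads) lies 19 mm behind it (env.hold_point_z is the distance from the TCP to the grasp point, in m); z points along the fingers, y is the line along which they close (so a half turn about z gives the same grasp; the last joint's range is limited). The gripper opens to 85 mm and grips with 20 to 120 N. Pads are 22 mm wide; open, the fingers measure 114 mm over their backs; the gripper's body (76 mm by 85 mm) begins 54 mm behind the grasp point. The pads swing forward as they close: fully open they stand 13 mm farther back than shut.
Start: joints at [53.669, 21.807, 74.336, -0, 83.858, -12.336], TCP at [0.224, 0.502, 0.231] pointing down, gripper open.
Joint ranges: [-178.18, 178.18], [-50.72, 133.34], [12.68, 142.11], [-81.47, 261.47], [9.98, 163.14], [-165.26, 165.26]. Speed limits (degrees/s): [136.94, 136.94, 180, 180, 180, 180].

## Interface

Orientations are given as a 3x3 rotation matrix whose columns are the frame's x, y, z axes.
In Python, from rig import observe, get_image, camera_info, env gives the robot as it stands.
- The arm moves only by the tool drive_tool, never from a script. Its arguments are lists of equal length, an entry for each row: "offset": the shift along the tool's x, y, z in units of 40 mm (1.0 is 40 mm), a list of three; "turn": the turn, a rotation vector about the tool's x, y, z in units of 6 degrees (1.0 is 6 degrees), a list of three; "hand": the opening, from 0 (shut) to 1 (fully open). A call has exactly 10 rows; each row shifts and turns the commanded pose from where the row before left it, along the tool's axes as they then stand; what a row does not reach is not made up. A row lasts 1/8 s, in which the tool goes at most 62.5 mm and 10.7 degrees, less where a joint would pass 70% of its speed; a pose out of reach is approached as far as the arm can. A call is refused whole if a number of a shift passes 1 or a number of a turn 1, either way. A call with a gripper value outside its range is refused whole. The fingers move at their own pace and stop on an object; "newtons" is the grip in N (left out, the last holds). Time passes only in rows, so rows that do not move let the fingers close, or fill a call up. It gives the time, the measured TCP pose, the force, the opening and the grip force at its end, in the units of the state.
- observe(): the state, without advancing time (a new reading comes with each control period).
- get_image(name): name is "scene" or "side" or "wrist"; returns the picture (420x560x3 uint8, blue, green, red); there is no depth.
- camera_info(name): a dict with "fx", "fy", "cx", "cy" (pixels), "world_to_cam" (4x4, takes a point from world to camera coordinates). Camera axes: x right, y down, z forward; pixel columns grow to the right and rows downward; lengths in m; the calibration is good to about 2 mm. The wrist camera is an equidistant fisheye: a pixel r from the principal point sees the ray r / f radians off the axis. A picture is of the moment at which its call begins: read the wrist's pose just before it. camera_info takes no time and is no camera call; for the wrist camera it gives the pose at the moment of the call.
- env.close_job(): hands the job in; it is judged then, once.
The state is a dict: "time_s": time; "q": joint angles; "qvel": joint speeds; "joint_efforts": joint torques, N m; "position": TCP position; "tool_rot": TCP orientation; "ft_force": force on the tool from outside, world axes, zero at the start; "wrist_torque": the same for the moment, N m; "grip_width": finger opening in m; "gripper_force": force on a finger pad.
Only numpy, scipy, OpenCV 4.12 (cv2) and the standard library are available. Lean on these libraries where they do the work, as an engineer would, in place of code of your own. Each camera call takes 0.05 s, during which the arm holds its last target. There are 200 camera calls.

## Task

Put the four blood samples from the white rack into the aluminium cooling block, each in the same place of the row as it has now, counted from the end with the grip tab, and leave the same place empty. Take them one at a time, beginning at the grip tab and working along, so that no two samples can be mixed up; stand each one upright and right down in its well, and do not knock over or push away the other things on the worktop.

Things in the scene. Friction and masses are not known exactly. Their poses are not given: they have to be found in the camera images.
- sample_a_mid (a point): sample tube, clear, 13.6 mm in diameter, 92 mm tall, upright, with a purple push cap (16.6 mm in diameter) as its top 20 mm; 14 g. Point: half-way up, 46 mm above the foot (cap's middle 35 mm farther along z); z runs from foot to cap. It starts in place 1, 3, 4 or 5 of the white rack, which one varies; the four look alike
- sample_b_mid (a point): sample tube, clear, 13.6 mm in diameter, 92 mm tall, upright, with a purple push cap (16.6 mm in diameter) as its top 20 mm; 14 g. Point: half-way up, 46 mm above the foot (cap's middle 35 mm farther along z); z runs from foot to cap. It starts in place 1, 3, 4 or 5 of the white rack, which one varies; the four look alike
- sample_c_mid (a point): sample tube, clear, 13.6 mm in diameter, 92 mm tall, upright, with a purple push cap (16.6 mm in diameter) as its top 20 mm; 14 g. Point: half-way up, 46 mm above the foot (cap's middle 35 mm farther along z); z runs from foot to cap. It starts in place 1, 3, 4 or 5 of the white rack, which one varies; the four look alike
- sample_d_mid (a point): sample tube, clear, 13.6 mm in diameter, 92 mm tall, upright, with a purple push cap (16.6 mm in diameter) as its top 20 mm; 14 g. Point: half-way up, 46 mm above the foot (cap's middle 35 mm farther along z); z runs from foot to cap. It starts in place 1, 3, 4 or 5 of the white rack, which one varies; the four look alike
- rack: white plastic tube rack, fixed, 42 x 190 x 50 mm, five holes in a row, a flat round-ended grip tab at the place-1 end (+y), out to 120 mm. Origin: centre of the underside, on the worktop; z up, y along the row. Places 1 to 5: x = 0, y = +72, +36, 0, -36, -72 mm. Tubes stand on a floor 5 mm above the worktop with 2 to 3 mm of play round them: draw them out straight up, slowly. Places 1, 3, 4, 5 hold tubes at the start, 2 is empty
- block: aluminium cooling block on a black foot, fixed, 50 x 194 x 54 mm, five empty wells in a row, a flat round-ended grip tab at the place-1 end (+y), out to 120 mm. Origin: centre of the underside, on the worktop; z up, y along the row. Places 1 to 5: x = 0, y = +72, +36, 0, -36, -72 mm. Wells are 19 mm wide, with a 5 mm countersink at the top; their floor is 11 mm above the worktop, so a seated tube's half-way point is 57 mm up
- saline: bystander: white plastic bottle with a white cap, 61 mm in diameter, 150 mm tall, standing loose; origin at the centre of its underside
- tape: bystander: roll of surgical tape standing on end, 33 mm in diameter, 60 mm tall, loose; origin at the centre of its underside
- needle: bystander: flat needle packet, 30 x 86 x 9 mm, lying loose; origin at the centre of its underside, long side along y

How it is judged:
By the outcome, as a careful person would: the job done as asked, in the order asked, and still so for the second after the job is handed in, with the robot touching nothing.
It also fails if it takes over 109 s, if anything falls off the work surface, if the arm or the gripper's body presses on something with over 40 N, if the wrist force passes 120 N, or if a joint passes its speed limit or range.

## Working session

There is one attempt and no reset: what is moved stays moved. The work goes in short steps, Python scripts to look and compute and a tool call to move; the robot and the scene stay as the last step left them, time stands still between calls to the robot, and variables do not carry over. Pictures are saved under pics/ and viewed, at most 14 in all, crops included, and the job is handed in when it is done.

Besides the shell and the picture viewer there is one more tool, called after ">>>" as name(argument=value, ...), one argument or row to a line, values as JSON. drive_tool: Moves the arm, as the interface text tells. Its arguments: {"type":"object","properties":{"offset":{"type":"array"},"turn":{"type":"array"},"hand":{"type":"array"},"newtons":{"type":"number"}},"required":["offset","turn","hand"]}

```bash
mkdir -p pics; ls; python3 - <<'E'
from rig import observe,get_image,camera_info,env
import cv2
s=observe();print(s['position'],s['tool_rot'],s['grip_width'],env.hold_point_z,s['time_s'])
for n in('scene','side','wrist'):
    cv2.imwrite(f'pics/{n}0.png',get_image(n)); c=camera_info(n);print(n,c['fx'],c['cx'],c['cy'],c['world_to_cam'])
E
```

```text
pics
[0.22347335 0.50223336 0.23070545] [[-9.13592408e-01  4.06630248e-01 -8.68210055e-04]
 [ 4.06631049e-01  9.13591724e-01 -1.16287584e-03]
 [ 3.20329029e-04 -1.41543570e-03 -9.99998947e-01]] 0.0853874990742968 0.0187 0.0
scene 484.89540822330383 283.75341340040706 202.73264543134587 [[ 4.71249619e-01 -8.81999751e-01  4.86875764e-04 -2.35643951e-01]
 [-5.43639066e-01 -2.90899195e-01 -7.87295512e-01  3.56784312e-01]
 [ 6.94536077e-01  3.70748025e-01 -6.16575656e-01  8.70183931e-01]
 [ 0.00000000e+00  0.00000000e+00  0.00000000e+00  1.00000000e+00]]
side 457.4463736148802 280.6040086541721 203.23156682015025 [[-0.83240254 -0.55416888 -0.00169149  0.43995437]
 [-0.26361762  0.39865424 -0.87839658  0.17845747]
 [ 0.48745437 -0.73073364 -0.47792948  0.96800606]
 [ 0.          0.          0.          1.        ]]
wrist 325.19226210127806 280.8989526294856 205.9748570349802 [[ 4.07496345e-01  9.13206815e-01 -2.02690299e-04 -5.49867000e-01]
 [ 8.72530388e-01 -3.89279954e-01  2.95214903e-01 -3.68369718e-02]
 [ 2.69513358e-01 -1.20475848e-01 -9.55430856e-01  3.80013373e-01]
 [ 0.00000000e+00  0.00000000e+00  0.00000000e+00  1.00000000e+00]]
```

View pics/scene0.png

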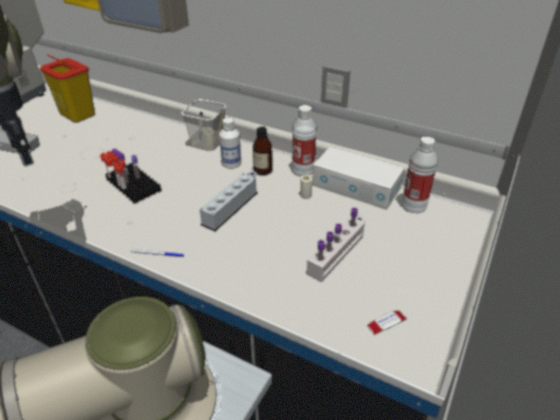

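View pics/side0.png

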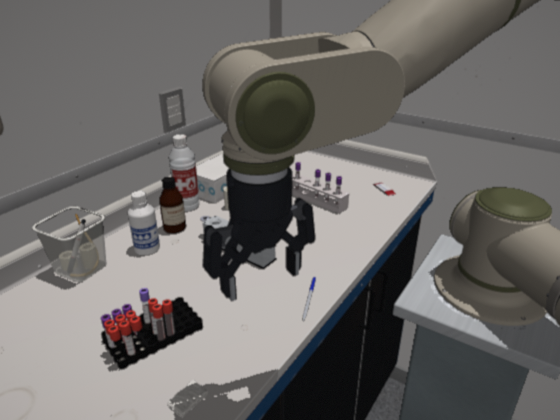

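View pics/wrist0.png

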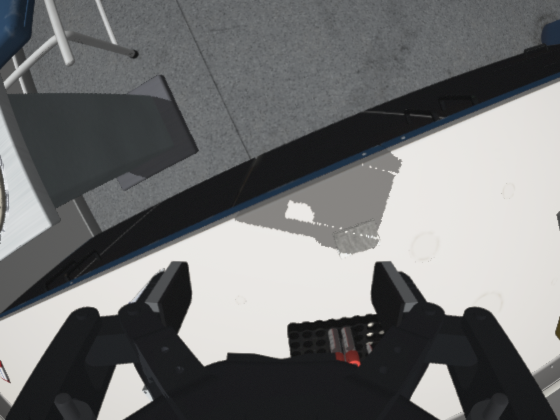

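The scene view shows the rack with purple caps at about (354,213), (338,229), (329,237), (320,246), and the gap next to the far cap. The block runs from (212,210) to (248,182). I'll enlarge both.

```bash
python3 - <<'E'
import cv2,numpy as np
a=cv2.imread('pics/scene0.png')
f=lambda x,y:cv2.resize(a[y:y+100,x:x+80],None,fx=5,fy=5,interpolation=cv2.INTER_CUBIC)
cv2.imwrite('pics/crop0.png',np.hstack([f(190,150),f(295,190)]))
E
```

```text
(no output)
```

View pics/crop0.png

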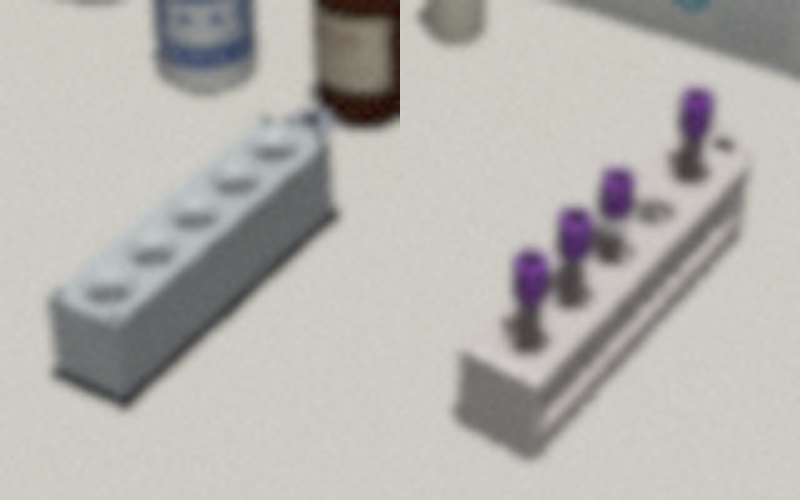

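Block well centres in the full image: about (211.6,208.4), (220.4,201), (229,193.4), (237.2,186.6), (245.4,180.2). Caps: (321,245.8), (329.8,237), (338.6,228.8), (354.4,212.6). The tab hole lies at the far end beyond the lone cap, so the far cap is place 1 and the gap is place 2.

```bash
cat > h.py <<'E'
import numpy as np
from rig import observe,get_image,camera_info,env
def ray(c,u,v,z):
    W=np.array(c['world_to_cam']);R,t=W[:3,:3],W[:3,3];o=-R.T@t
    x=np.array([u-c['cx'],v-c['cy']])
    if c.get('fish'):
        r=np.hypot(*x);a=r/c['fx'];d=np.r_[x/max(r,1e-9)*np.sin(a),np.cos(a)]
    else: d=np.r_[x/c['fx'],1]
    d=R.T@d
    return o+d*(z-o[2])/d[2]
def fit(P,ys):
    "centre and row direction from places at local y"
    P=np.array(P)[:,:2];ys=np.array(ys);A=np.c_[np.ones(len(ys)),ys]
    s=np.linalg.lstsq(A,P,rcond=None)[0]
    return s[0],np.degrees(np.arctan2(-s[1][0],s[1][1])),np.linalg.norm(s[1]),np.linalg.norm(A@s-P,axis=1)
E
python3 - <<'E'
from h import *
np.set_printoptions(precision=4,suppress=True)
c=camera_info('scene')
print(fit([ray(c,u,v,.054) for u,v in[(211.6,208.4),(220.4,201),(229,193.4),(237.2,186.6),(245.4,180.2)]],[-.072,-.036,0,.036,.072]))
print(fit([ray(c,u,v,.086) for u,v in[(321,245.8),(329.8,237),(338.6,228.8),(354.4,212.6)]],[-.072,-.036,0,.072]))
for n,u,v in[('brown',262,172),('white',231,164),('tape',306,196),('redR',416,209),('redL',304,172),('needle',387,322)]: print(n,ray(c,u,v,0))
E
```

```text
(array([0.5272, 0.1768]), np.float64(-94.03676559634737), np.float64(1.008460594151359), array([0.0003, 0.0006, 0.0011, 0.0006, 0.0009]))
(array([ 0.499 , -0.1425]), np.float64(-98.8402654058028), np.float64(1.002037940145541), array([0.0002, 0.0003, 0.0008, 0.0003]))
brown [0.7218 0.1919 0.    ]
white [0.7145 0.2967 0.    ]
tape [0.6776 0.0246 0.    ]
redR [ 0.7653 -0.2617  0.    ]
redL [0.7808 0.0817 0.    ]
needle [ 0.3679 -0.3143  0.    ]
```

>>> drive_tool(
  offset=[
    [0, 0, 0],
    [0, 0, 0],
    [0, 0, 0],
    [-0.69, -0.93, 0],
    [-0.69, -0.93, 0],
    [-0.69, -0.93, 0],
    [-0.69, -0.93, 0],
    [-0.69, -0.93, 0],
    [-0.69, -0.93, 0],
    [-0.69, -0.93, 0],
  ],
  turn=[
    [0, 0, -0.84],
    [0, 0, -0.84],
    [0, 0, -0.84],
    [0, 0, 0],
    [0, 0, 0],
    [0, 0, 0],
    [0, 0, 0],
    [0, 0, 0],
    [0, 0, 0],
    [0, 0, 0],
  ],
  hand=[0.6, 0.6, 0.6, 0.6, 0.6, 0.6, 0.6, 0.6, 0.6, 0.6],
  newtons=25,
)

```text
time_s: 1.4
position: [0.3748, 0.214, 0.2313]
tool_rot: [[-0.988, 0.154, -0.0], [0.154, 0.988, 0.0], [0.0, 0.0, -1.0]]
ft_force: [1.0, 0.2, -0.3]
grip_width: 0.0512
gripper_force: 0.0
```

>>> drive_tool(
  offset=[
    [-0.69, -0.93, 0],
    [-0.69, -0.93, 0],
    [-0.69, -0.93, 0],
    [-0.69, -0.93, 0],
    [-0.69, -0.93, 0],
    [-0.69, -0.93, 0],
    [-0.69, -0.93, 0],
    [-0.69, -0.93, 0],
    [-0.69, -0.93, 0],
    [0, 0, 0],
  ],
  turn=[
    [0, 0, 0],
    [0, 0, 0],
    [0, 0, 0],
    [0, 0, 0],
    [0, 0, 0],
    [0, 0, 0],
    [0, 0, 0],
    [0, 0, 0],
    [0, 0, 0],
    [0, 0, 0],
  ],
  hand=[0.6, 0.6, 0.6, 0.6, 0.6, 0.6, 0.6, 0.6, 0.6, 0.6],
)

```text
time_s: 2.65
position: [0.5687, -0.1563, 0.2301]
tool_rot: [[-0.988, 0.157, -0.001], [0.157, 0.988, 0.0], [0.001, 0.0, -1.0]]
ft_force: [-0.1, 0.6, -0.6]
grip_width: 0.0513
gripper_force: 0.0
```

```bash
cat >> h.py <<'E'
import cv2
def grab(n,f):
    c=dict(camera_info(n));c['fish']=n=='wrist';im=get_image(n);cv2.imwrite(f'pics/{f}.png',im)
    import pickle;pickle.dump(c,open(f'pics/{f}.pkl','wb'));return c,im
def where():
    s=observe();R=np.array(s['tool_rot']);print('t',round(s['time_s'],2),'p',np.round(s['position'],4),'yaw_y',round(np.degrees(np.arctan2(R[1,1],R[0,1])),2),'zt',np.round(R[:,2],4),'w',round(s['grip_width'],4),'gf',round(s['gripper_force'],1),'F',np.round(s['ft_force'],1),'q',np.round(s['q'],0));return s,R
def go(target,yaw=None):
    "units of tool-frame shift to the target TCP, after first turning tool y to yaw"
    s,R=where();p=np.array(s['position'])
    if yaw is not None:
        d=yaw-np.degrees(np.arctan2(R[1,1],R[0,1]));print('turn z units',round(-d/6,2))
        a=np.radians(yaw);y=np.array([np.cos(a),np.sin(a),0]);z=np.array([0,0,-1.]);R=np.c_[np.cross(y,z),y,z]
    print('offset units',np.round(R.T@(np.array(target)-p)/.04,2))
E
python3 - <<'E'
from h import *
where();grab('wrist','w1')
E
```

```text
t 2.65 p [ 0.5687 -0.1563  0.2301] yaw_y 80.95 zt [-1.1e-03  3.0e-04 -1.0e+00] w 0.0513 gf 0.0 F [-0.1  0.6 -0.6] q [ -27.   26.   68.   -0.   86. -108.]
```

View pics/w1.png

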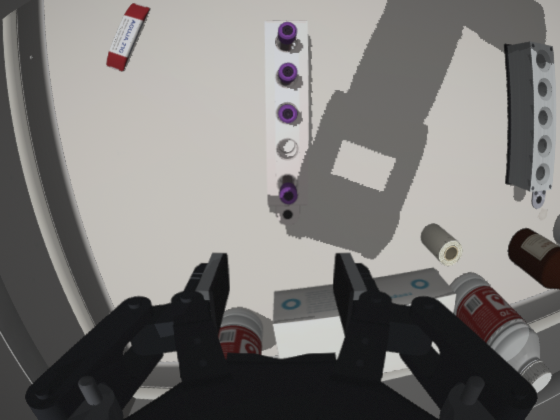

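The wrist view shows caps at about (288,32), (288,72), (287,113), empty hole (287,149), and place 1 at (288,190) with the tab hole at (287,215). The block is at the right edge, x about 540.

```bash
cat >> h.py <<'E'
def purple(c,im,z=.09):
    h=cv2.cvtColor(cv2.medianBlur(im,3),cv2.COLOR_BGR2HSV);m=cv2.inRange(h,(125,90,30),(160,255,255))
    m=cv2.morphologyEx(m,cv2.MORPH_CLOSE,np.ones((9,9)))
    n,_,st,ce=cv2.connectedComponentsWithStats(m)
    return [(ce[i].round(1),st[i][2:].tolist(),ray(c,*ce[i],z).round(4)) for i in range(1,n) if st[i][4]>80]
E
python3 - <<'E'
from h import *
import pickle
c=pickle.load(open('pics/w1.pkl','rb'));im=cv2.imread('pics/w1.png')
L=purple(c,im)
for l in L:print(l)
L=sorted(L,key=lambda l:l[2][0])[-4:]
print(fit([l[2] for l in L],[-.072,-.036,0,.072]))
print('block',fit([ray(c,u,v,.054) for u,v in[(544,60),(543,88),(543,116),(542,145),(541,173)]],[-.072,-.036,0,.036,.072]))
print('hole2',ray(c,287.5,149,.05))
E
```

```text
(array([286.6,  32.6]), [18, 22, 310], array([ 0.4275, -0.1282,  0.09  ]))
(array([287.3,  72.3]), [19, 20, 280], array([ 0.4629, -0.1333,  0.09  ]))
(array([287.3, 113.1]), [19, 19, 267], array([ 0.4981, -0.1388,  0.09  ]))
(array([287.9, 193. ]), [17, 21, 287], array([ 0.5686, -0.1493,  0.09  ]))
(array([ 0.49809143, -0.13872286]), np.float64(-98.5332624943542), np.float64(0.9905688836612554), array([8.48528137e-05, 1.50969655e-04, 7.76175869e-05, 2.35606036e-05]))
block (array([0.52768224, 0.18106122]), np.float64(-95.5464378863267), np.float64(1.0007951960368304), array([0.00231673, 0.00175614, 0.0016489 , 0.00094319, 0.00192252]))
hole2 [ 0.53423367 -0.14349822  0.05      ]
```

>>> drive_tool(
  offset=[
    [0, 0.15, 0.5],
    [0, 0, 0.5],
    [0, 0, 0.5],
    [0, 0, 0.5],
    [0, 0, 0.2],
    [0, 0, 0],
    [0, 0, 0],
    [0, 0, 0],
    [0, 0, 0],
    [0, 0, 0],
  ],
  turn=[
    [0, 0, -0.09],
    [0, 0, 0],
    [0, 0, 0],
    [0, 0, 0],
    [0, 0, 0],
    [0, 0, 0],
    [0, 0, 0],
    [0, 0, 0],
    [0, 0, 0],
    [0, 0, 0],
  ],
  hand=[0.5, 0.5, 0.5, 0.5, 0.5, 0.5, 0.5, 0.5, 0.5, 0.5],
)

```text
time_s: 3.95
position: [0.5691, -0.1479, 0.1435]
tool_rot: [[-0.989, 0.145, 0.0], [0.145, 0.989, -0.0], [-0.0, -0.0, -1.0]]
ft_force: [-0.4, -0.8, 0.0]
grip_width: 0.0424
gripper_force: 0.0
```

```bash
python3 - <<'E'
from h import *
s,R=where();c,im=grab('wrist','w2')
for l in purple(c,im):print(l)
E
```

```text
t 3.95 p [ 0.5691 -0.1479  0.1435] yaw_y 81.66 zt [ 2.e-04 -1.e-04 -1.e+00] w 0.0424 gf 0.0 F [-0.4 -0.8  0. ] q [ -26.   30.   76.   -0.   74. -108.]
(array([278.3,   8.1]), [26, 20, 417], array([ 0.4315, -0.1287,  0.09  ]))
(array([278.3,  58.4]), [26, 30, 497], array([ 0.4632, -0.1334,  0.09  ]))
(array([277.7, 116.6]), [26, 26, 437], array([ 0.4982, -0.1389,  0.09  ]))
(array([278. , 228.1]), [24, 33, 550], array([ 0.5682, -0.1492,  0.09  ]))
```

View pics/w2.png

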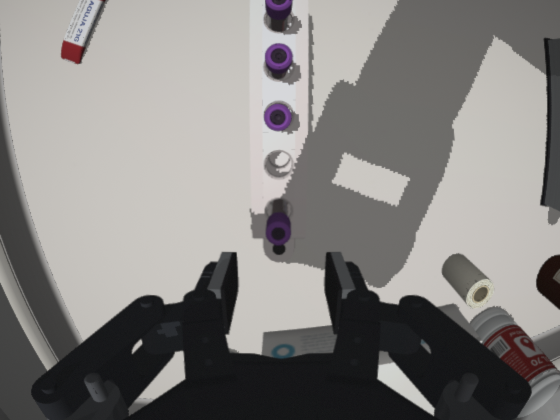

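Place 1's cap is at (278,228), between the pads and about 1 mm off; world (0.568,-0.149). I'm descending and gripping.

>>> drive_tool(
  offset=[
    [0.02, -0.03, 0.45],
    [0, 0, 0.45],
    [0, 0, 0.45],
    [0, 0, 0.4],
    [0, 0, 0.14],
    [0, 0, 0],
    [0, 0, 0],
    [0, 0, 0],
    [0, 0, 0],
    [0, 0, 0],
  ],
  turn=[
    [0, 0, 0],
    [0, 0, 0],
    [0, 0, 0],
    [0, 0, 0],
    [0, 0, 0],
    [0, 0, 0],
    [0, 0, 0],
    [0, 0, 0],
    [0, 0, 0],
    [0, 0, 0],
  ],
  hand=[0.5, 0.5, 0.5, 0.5, 0.5, 0.4, 0.2, 0.05, 0.05, 0.05],
  newtons=25,
)

```text
time_s: 5.25
position: [0.5684, -0.1491, 0.0683]
tool_rot: [[-0.989, 0.145, 0.001], [0.145, 0.989, -0.001], [-0.001, -0.0, -1.0]]
ft_force: [-0.5, 0.9, 5.7]
grip_width: 0.0157
gripper_force: 24.7
```

>>> drive_tool(
  offset=[
    [0, 0, 0],
    [0, 0, -0.1],
    [0, 0, -0.2],
    [0, 0, -0.3],
    [0, 0, -0.4],
    [0, 0, -0.4],
    [0, 0, -0.4],
    [0, 0, -0.5],
    [0, 0, -0.6],
    [0, 0, -0.5],
  ],
  turn=[
    [0, 0, 0],
    [0, 0, 0],
    [0, 0, 0],
    [0, 0, 0],
    [0, 0, 0],
    [0, 0, 0],
    [0, 0, 0],
    [0, 0, 0],
    [0, 0, 0],
    [0, 0, 0],
  ],
  hand=[0.05, 0.05, 0.05, 0.05, 0.05, 0.05, 0.05, 0.05, 0.05, 0.05],
)

```text
time_s: 6.5
position: [0.5681, -0.1489, 0.2057]
tool_rot: [[-0.989, 0.145, 0.001], [0.145, 0.989, -0.001], [-0.001, -0.0, -1.0]]
ft_force: [-0.7, 0.8, 0.2]
grip_width: 0.0155
gripper_force: 24.4
```

```bash
python3 - <<'E'
from h import *
go([0.53+.07*.9955,0.181-.07*.085,.21],84.9)
E
```

```text
t 6.5 p [ 0.5681 -0.1489  0.2057] yaw_y 81.67 zt [ 1.2e-03 -6.0e-04 -1.0e+00] w 0.0155 gf 24.4 F [-0.7  0.8  0.2] q [ -26.   27.   71.    0.   83. -108.]
turn z units -0.54
offset units [-0.07  8.14 -0.11]
```

>>> drive_tool(
  offset=[
    [0, 0.5, 0],
    [0, 0.9, 0],
    [0, 0.9, 0],
    [0, 1, 0],
    [0, 1, 0],
    [0, 1, 0],
    [0, 1, 0],
    [0, 0.9, 0],
    [0, 0.7, 0],
    [0, 0.24, 0],
  ],
  turn=[
    [0, 0, -0.27],
    [0, 0, -0.27],
    [0, 0, 0],
    [0, 0, 0],
    [0, 0, 0],
    [0, 0, 0],
    [0, 0, 0],
    [0, 0, 0],
    [0, 0, 0],
    [0, 0, 0],
  ],
  hand=[0.05, 0.05, 0.05, 0.05, 0.05, 0.05, 0.05, 0.05, 0.05, 0.05],
)

```text
time_s: 7.75
position: [0.5983, 0.1775, 0.2029]
tool_rot: [[-0.996, 0.085, -0.002], [0.085, 0.996, 0.0], [0.002, -0.0, -1.0]]
ft_force: [-0.5, 0.2, 0.1]
grip_width: 0.0157
gripper_force: 24.4
```

```bash
python3 - <<'E'
from h import *
s,R=where();grab('wrist','w3')
E
```

```text
t 7.75 p [0.5983 0.1775 0.2029] yaw_y 85.1 zt [-1.5e-03  1.0e-04 -1.0e+00] w 0.0157 gf 24.4 F [-0.5  0.2  0.1] q [  6.  30.  64.   0.  85. -79.]
```

View pics/w3.png

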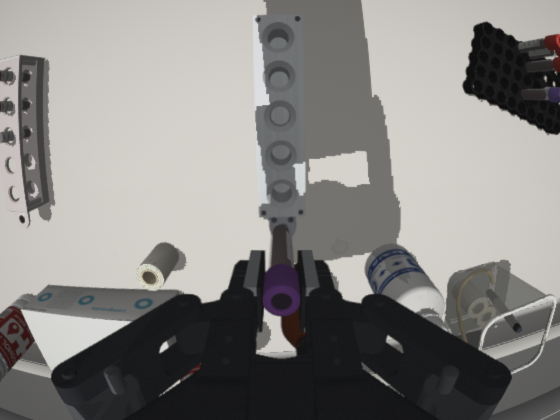

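The block is clear: wells at about (278,37), (279,77), (280,116), (281,153) and (282,191), tab hole past the last one. The tube hangs straight in the grip, foot near (282,228). I'll refine the well centres.

```bash
python3 - <<'E'
from h import *
import pickle
c=pickle.load(open('pics/w3.pkl','rb'));im=cv2.imread('pics/w3.png')
g=cv2.resize(cv2.cvtColor(im[:215,240:320],cv2.COLOR_BGR2GRAY),None,fx=4,fy=4,interpolation=cv2.INTER_CUBIC)
C=cv2.HoughCircles(g,cv2.HOUGH_GRADIENT,1,90,param1=100,param2=18,minRadius=45,maxRadius=68)[0]
C=C[C[:,1].argsort()];print(C)
P=[ray(c,240+x/4,y/4,.054) for x,y,r in C]
print(np.round(P,4))
E2=[(278,37),(279,77),(280,116),(281,153),(282,191)]
for Q in([ray(c,*e,.054) for e in E2],P):
    if len(Q)==5:print(fit(Q,[-.072,-.036,0,.036,.072]))
v=cv2.cvtColor(g,cv2.COLOR_GRAY2BGR)
for x,y,r in C:cv2.circle(v,(int(x),int(y)),int(r),(0,0,255),1);cv2.circle(v,(int(x),int(y)),2,(0,0,255),-1)
cv2.imwrite('pics/hc.png',cv2.resize(v,None,fx=.69,fy=.69))
W=np.array(c['world_to_cam'])
for z in(.2029-.062,.2029+.029):
    p=W@[.5983,.1775,z,1];r=np.hypot(p[0],p[1]);print('tool axis px',z,c['cx']+c['fx']*np.arctan2(r,p[2])*p[0]/r,c['cy']+c['fx']*np.arctan2(r,p[2])*p[1]/r)
E
```

```text
Traceback (most recent call last):
TypeError: 'NoneType' object is not subscriptable
```

```bash
python3 - <<'E'
from h import *
import pickle
c=pickle.load(open('pics/w3.pkl','rb'));im=cv2.imread('pics/w3.png')
E2=[(278,37),(279,77),(280,116),(281,153),(282,191)]
print(fit([ray(c,*e,.054) for e in E2],[-.072,-.036,0,.036,.072]))
W=np.array(c['world_to_cam'])
def px(P):
    p=W@np.r_[P,1];r=np.hypot(p[0],p[1]);return np.r_[c['cx'],c['cy']]+c['fx']*np.arctan2(r,p[2])*p[:2]/r
for z in(.2029-.062,.2029+.029):print('tool axis px',px([.5983,.1775,z]))
# overlay of the fitted model rims (24 mm at top) for a check
o,a,_,_=fit([ray(c,*e,.054) for e in E2],[-.072,-.036,0,.036,.072]);a=np.radians(a);u=np.array([-np.sin(a),np.cos(a)])
v=cv2.resize(im[:240,240:320],None,fx=5,fy=5,interpolation=cv2.INTER_CUBIC)[:, :]
for k in(-2,-1,0,1,2):
    q=o+u*.036*k
    for rad,z in((.0095,.049),(.012,.054)):
        pts=[(px([q[0]+rad*np.cos(t),q[1]+rad*np.sin(t),z])-[240,0]+.5)*5 for t in np.linspace(0,6.28,40)]
        cv2.polylines(v,[np.int32(pts)],True,(0,0,255) if z>.05 else (0,255,0),1)
v=np.hstack([v[:600],v[600:]]);cv2.imwrite('pics/ov.png',v)
E
```

```text
(array([0.52782181, 0.18342075]), np.float64(-93.50451594625976), np.float64(0.9739554317728126), array([0.000968  , 0.00087839, 0.00094001, 0.0006434 , 0.00020827]))
tool axis px [280.16021333 224.5446102 ]
tool axis px [279.93158422 300.36031591]
```

View pics/ov.png

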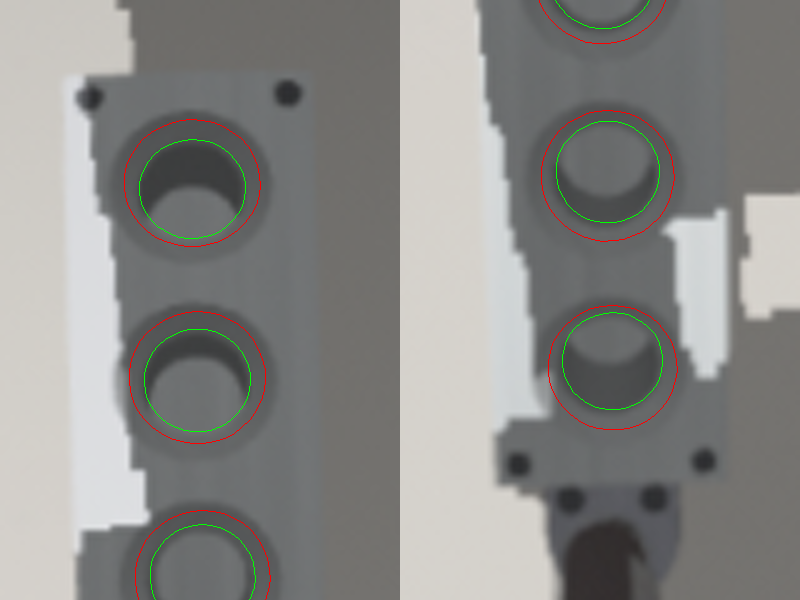

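The model circles match the rims and holes to about 0.5 mm, so well 1 is at (0.5997,0.179), and the tube foot lines up with the tool axis. Inserting.

>>> drive_tool(
  offset=[
    [-0.03, 0.04, 0.3],
    [0, 0, 0.4],
    [0, 0, 0.4],
    [0, 0, 0.3],
    [0, 0, 0.3],
    [0, 0, 0.3],
    [0, 0, 0.3],
    [0, 0, 0.3],
    [0, 0, 0.3],
    [0, 0, 0.2],
  ],
  turn=[
    [0, 0, -0.2],
    [0, 0, 0],
    [0, 0, 0],
    [0, 0, 0],
    [0, 0, 0],
    [0, 0, 0],
    [0, 0, 0],
    [0, 0, 0],
    [0, 0, 0],
    [0, 0, 0],
  ],
  hand=[0.05, 0.05, 0.05, 0.05, 0.05, 0.05, 0.05, 0.05, 0.05, 0.05],
)

```text
time_s: 9.05
position: [0.6004, 0.1767, 0.0788]
tool_rot: [[-0.998, 0.068, -0.001], [0.068, 0.998, -0.0], [0.001, -0.0, -1.0]]
ft_force: [-0.7, -0.1, -0.3]
grip_width: 0.0157
gripper_force: 24.5
```

```bash
python3 - <<'E'
from h import *
where()
E
```

```text
t 9.05 p [0.6004 0.1767 0.0788] yaw_y 86.11 zt [-6.e-04 -1.e-04 -1.e+00] w 0.0157 gf 24.5 F [-0.7 -0.1 -0.3] q [  6.  37.  74.  -0.  69. -81.]
```

>>> drive_tool(
  offset=[
    [0, 0.05, 0.04],
    [0, 0, 0.04],
    [0, 0, 0.03],
    [0, 0, 0],
    [0, 0, 0],
    [0, 0, 0],
    [0, 0, 0],
    [0, 0, -0.1],
    [0, 0, -0.4],
    [0, 0, -0.6],
  ],
  turn=[
    [0, 0, 0],
    [0, 0, 0],
    [0, 0, 0],
    [0, 0, 0],
    [0, 0, 0],
    [0, 0, 0],
    [0, 0, 0],
    [0, 0, 0],
    [0, 0, 0],
    [0, 0, 0],
  ],
  hand=[0.05, 0.05, 0.05, 0.05, 0.3, 0.5, 0.5, 0.5, 0.5, 0.5],
)

```text
time_s: 10.3
position: [0.6005, 0.1787, 0.1204]
tool_rot: [[-0.998, 0.068, -0.0], [0.068, 0.998, -0.0], [0.0, -0.0, -1.0]]
ft_force: [1.1, 0.2, 0.3]
grip_width: 0.0427
gripper_force: 0.0
```

>>> drive_tool(
  offset=[
    [0, 0, -0.8],
    [0, 0, -0.8],
    [0, 0, 0],
    [0, 0, 0],
    [0, 0, 0],
    [0, 0, 0],
    [0, 0, 0],
    [0, 0, 0],
    [0, 0, 0],
    [0, 0, 0],
  ],
  turn=[
    [0, 0, 0],
    [0, 0, 0],
    [0, 0, 0],
    [0, 0, 0],
    [0, 0, 0],
    [0, 0, 0],
    [0, 0, 0],
    [0, 0, 0],
    [0, 0, 0],
    [0, 0, 0],
  ],
  hand=[0.5, 0.5, 0.5, 0.5, 0.5, 0.5, 0.5, 0.5, 0.5, 0.5],
)

```text
time_s: 11.55
position: [0.6006, 0.1787, 0.1833]
tool_rot: [[-0.998, 0.068, 0.0], [0.068, 0.998, -0.0], [-0.0, -0.0, -1.0]]
ft_force: [-0.2, -0.1, 0.7]
grip_width: 0.0426
gripper_force: 0.0
```

```bash
python3 - <<'E'
from h import *
go([.4981,-.1389,.2],81.5)
c,im=grab('wrist','w4')
for l in purple(c,im,.097):print(l)
E
```

```text
t 11.55 p [0.6006 0.1787 0.1833] yaw_y 86.11 zt [ 0. -0. -1.] w 0.0426 gf 0.0 F [-0.2 -0.1  0.7] q [  6.  32.  66.  -0.  83. -80.]
turn z units 0.77
offset units [ 1.36 -8.23 -0.42]
(array([279.9, 213. ]), [21, 27, 455], array([0.6007, 0.1785, 0.097 ]))
```

View pics/w4.png

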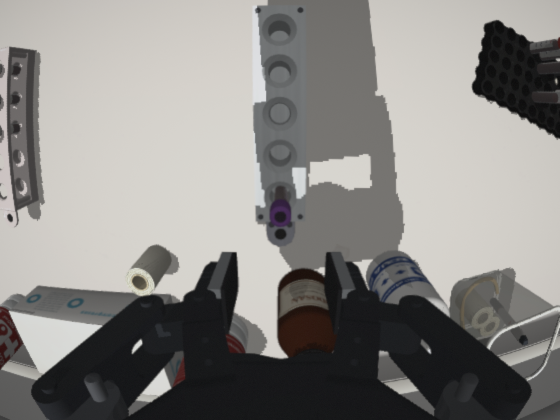

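Sample 1 is upright in well 1 (cap at (280,213)). Next is rack place 3.

>>> drive_tool(
  offset=[
    [0, 0, 0],
    [0.17, -1, 0],
    [0.17, -1, 0],
    [0.17, -1, 0],
    [0.17, -1, 0],
    [0.17, -1, 0],
    [0.17, -1, 0],
    [0.17, -1, 0],
    [0.17, -1, 0],
    [0, -0.23, 0],
  ],
  turn=[
    [0, 0, 0.77],
    [0, 0, 0],
    [0, 0, 0],
    [0, 0, 0],
    [0, 0, 0],
    [0, 0, 0],
    [0, 0, 0],
    [0, 0, 0],
    [0, 0, 0],
    [0, 0, 0],
  ],
  hand=[0.5, 0.5, 0.5, 0.5, 0.5, 0.5, 0.5, 0.5, 0.5, 0.5],
)

```text
time_s: 12.85
position: [0.4976, -0.1406, 0.1834]
tool_rot: [[-0.989, 0.151, 0.0], [0.151, 0.989, -0.0], [-0.0, -0.0, -1.0]]
ft_force: [0.9, 0.6, -0.2]
grip_width: 0.0427
gripper_force: 0.0
```

>>> drive_tool(
  offset=[
    [0, 0, 0.4],
    [0, 0, 0.4],
    [0, 0, 0.2],
    [0, 0, 0],
    [0, 0, 0],
    [0, 0, 0],
    [0, 0, 0],
    [0, 0, 0],
    [0, 0, 0],
    [0, 0, 0],
  ],
  turn=[
    [0, 0, 0],
    [0, 0, 0],
    [0, 0, 0],
    [0, 0, 0],
    [0, 0, 0],
    [0, 0, 0],
    [0, 0, 0],
    [0, 0, 0],
    [0, 0, 0],
    [0, 0, 0],
  ],
  hand=[0.5, 0.5, 0.5, 0.5, 0.5, 0.5, 0.5, 0.5, 0.5, 0.5],
)

```text
time_s: 14.1
position: [0.4981, -0.1389, 0.1433]
tool_rot: [[-0.989, 0.148, 0.0], [0.148, 0.989, -0.0], [-0.0, -0.0, -1.0]]
ft_force: [-0.1, -0.1, -0.9]
grip_width: 0.0429
gripper_force: 0.0
```

```bash
python3 - <<'E'
from h import *
go([.4981,-.1389,.068])
c,im=grab('wrist','w5')
for l in purple(c,im,.09):print(l)
E
```

```text
t 14.1 p [ 0.4981 -0.1389  0.1433] yaw_y 81.48 zt [ 0. -0. -1.] w 0.0429 gf 0.0 F [-0.1 -0.1 -0.9] q [ -29.   23.   88.   -0.   69. -110.]
offset units [-0.   -0.    1.88]
(array([280.5, 115.9]), [28, 27, 449], array([ 0.4271, -0.1279,  0.09  ]))
(array([280.3, 173.3]), [26, 30, 498], array([ 0.4618, -0.1333,  0.09  ]))
(array([280.1, 227.7]), [23, 32, 624], array([ 0.4971, -0.1388,  0.09  ]))
```

>>> drive_tool(
  offset=[
    [0, 0, 0.45],
    [0, 0, 0.45],
    [0, 0, 0.45],
    [0, 0, 0.4],
    [0, 0, 0.13],
    [0, 0, 0],
    [0, 0, 0],
    [0, 0, 0],
    [0, 0, 0],
    [0, 0, 0],
  ],
  turn=[
    [0, 0, 0],
    [0, 0, 0],
    [0, 0, 0],
    [0, 0, 0],
    [0, 0, 0],
    [0, 0, 0],
    [0, 0, 0],
    [0, 0, 0],
    [0, 0, 0],
    [0, 0, 0],
  ],
  hand=[0.5, 0.5, 0.5, 0.5, 0.5, 0.4, 0.2, 0.05, 0.05, 0.05],
)

```text
time_s: 15.4
position: [0.4985, -0.139, 0.0687]
tool_rot: [[-0.989, 0.148, 0.001], [0.148, 0.989, -0.001], [-0.001, -0.0, -1.0]]
ft_force: [-0.8, 0.1, 5.7]
grip_width: 0.0159
gripper_force: 24.6
```

>>> drive_tool(
  offset=[
    [0, 0, 0],
    [0, 0, -0.1],
    [0, 0, -0.2],
    [0, 0, -0.3],
    [0, 0, -0.4],
    [0, 0, -0.4],
    [0, 0, -0.4],
    [0, 0, -0.5],
    [0, 0, -0.6],
    [0, 0, -0.5],
  ],
  turn=[
    [0, 0, 0],
    [0, 0, 0],
    [0, 0, 0],
    [0, 0, 0],
    [0, 0, 0],
    [0, 0, 0],
    [0, 0, 0],
    [0, 0, 0],
    [0, 0, 0],
    [0, 0, 0],
  ],
  hand=[0.05, 0.05, 0.05, 0.05, 0.05, 0.05, 0.05, 0.05, 0.05, 0.05],
)

```text
time_s: 16.65
position: [0.498, -0.1389, 0.2058]
tool_rot: [[-0.989, 0.148, 0.001], [0.148, 0.989, -0.001], [-0.001, -0.0, -1.0]]
ft_force: [0.2, 0.1, 0.7]
grip_width: 0.0159
gripper_force: 24.4
```

>>> drive_tool(
  offset=[
    [0, 0, 0],
    [-0.02, 0.9, 0],
    [-0.02, 0.9, 0],
    [-0.02, 1, 0],
    [-0.03, 1, 0],
    [-0.03, 1, 0],
    [-0.02, 1, 0],
    [-0.02, 0.9, 0],
    [-0.02, 0.9, 0],
    [-0.02, 0.49, 0],
  ],
  turn=[
    [0, 0, -0.77],
    [0, 0, 0],
    [0, 0, 0],
    [0, 0, 0],
    [0, 0, 0],
    [0, 0, 0],
    [0, 0, 0],
    [0, 0, 0],
    [0, 0, 0],
    [0, 0, 0],
  ],
  hand=[0.05, 0.05, 0.05, 0.05, 0.05, 0.05, 0.05, 0.05, 0.05, 0.05],
)

```text
time_s: 17.9
position: [0.5279, 0.1849, 0.2047]
tool_rot: [[-0.998, 0.067, 0.001], [0.067, 0.998, 0.0], [-0.001, 0.0, -1.0]]
ft_force: [-0.3, 0.2, -0.8]
grip_width: 0.0158
gripper_force: 24.5
```

>>> drive_tool(
  offset=[
    [0, 0, 0],
    [0, 0, 0],
    [0, 0, 0.4],
    [0, 0, 0.4],
    [0, 0, 0],
    [0, 0, 0],
    [0, 0, 0],
    [0, 0, 0],
    [0, 0, 0],
    [0, 0, 0],
  ],
  turn=[
    [0, 0, 0],
    [0, 0, 0],
    [0, 0, 0],
    [0, 0, 0],
    [0, 0, 0],
    [0, 0, 0],
    [0, 0, 0],
    [0, 0, 0],
    [0, 0, 0],
    [0, 0, 0],
  ],
  hand=[0.05, 0.05, 0.05, 0.05, 0.05, 0.05, 0.05, 0.05, 0.05, 0.05],
)

```text
time_s: 19.15
position: [0.528, 0.1835, 0.1722]
tool_rot: [[-0.998, 0.068, 0.0], [0.068, 0.998, -0.0], [-0.0, -0.0, -1.0]]
ft_force: [0.8, 0.1, -0.0]
grip_width: 0.0154
gripper_force: 24.5
```

```bash
python3 - <<'E'
from h import *
go([.528,.1832,.075])
grab('wrist','w6')
E
```

```text
t 19.15 p [0.528  0.1835 0.1722] yaw_y 86.11 zt [ 0. -0. -1.] w 0.0154 gf 24.5 F [ 0.8  0.1 -0. ] q [  7.  26.  79.  -0.  76. -79.]
offset units [ 0.   -0.01  2.43]
```

View pics/w6.png

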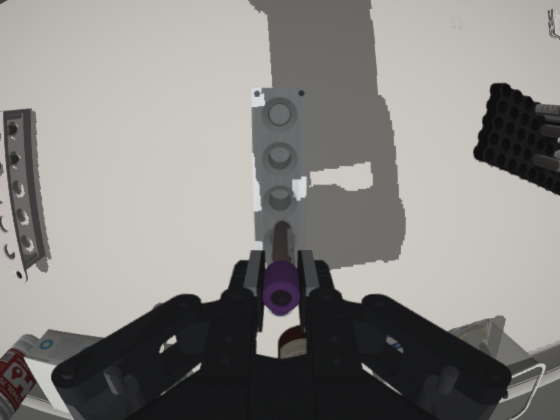

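The tube hangs straight, aligned with well 3 at (280,197); wells 4 and 5 are visible at rows 155 and 114. Inserting.

>>> drive_tool(
  offset=[
    [0, 0, 0.3],
    [0, 0, 0.3],
    [0, 0, 0.3],
    [0, 0, 0.3],
    [0, 0, 0.3],
    [0, 0, 0.3],
    [0, 0, 0.3],
    [0, 0, 0.2],
    [0, 0, 0.1],
    [0, 0, 0.03],
  ],
  turn=[
    [0, 0, 0],
    [0, 0, 0],
    [0, 0, 0],
    [0, 0, 0],
    [0, 0, 0],
    [0, 0, 0],
    [0, 0, 0],
    [0, 0, 0],
    [0, 0, 0],
    [0, 0, 0],
  ],
  hand=[0.05, 0.05, 0.05, 0.05, 0.05, 0.05, 0.05, 0.05, 0.05, 0.05],
)

```text
time_s: 20.45
position: [0.5281, 0.1835, 0.0748]
tool_rot: [[-0.998, 0.068, 0.0], [0.068, 0.998, 0.0], [-0.0, 0.0, -1.0]]
ft_force: [-0.8, -0.5, 1.1]
grip_width: 0.0156
gripper_force: 24.5
```

>>> drive_tool(
  offset=[
    [0, 0, 0],
    [0, 0, 0],
    [0, 0, 0],
    [0, 0, 0],
    [0, 0, -0.1],
    [0, 0, -0.4],
    [0, 0, -0.6],
    [0, 0, -0.8],
    [0, 0, -0.8],
    [0, 0, 0],
  ],
  turn=[
    [0, 0, 0],
    [0, 0, 0],
    [0, 0, 0],
    [0, 0, 0],
    [0, 0, 0],
    [0, 0, 0],
    [0, 0, 0],
    [0, 0, 0],
    [0, 0, 0],
    [0, 0, 0],
  ],
  hand=[0.05, 0.3, 0.5, 0.5, 0.5, 0.5, 0.5, 0.5, 0.5, 0.5],
)

```text
time_s: 21.7
position: [0.529, 0.1836, 0.1854]
tool_rot: [[-0.998, 0.068, 0.005], [0.068, 0.998, 0.001], [-0.005, 0.001, -1.0]]
ft_force: [-0.3, -0.7, -0.5]
grip_width: 0.0424
gripper_force: 0.0
```

```bash
python3 - <<'E'
from h import *
go([.4624,-.1335,.2],81.5)
c,im=grab('wrist','w7')
for l in purple(c,im,.097):print(l)
E
```

```text
t 21.7 p [0.529  0.1836 0.1854] yaw_y 86.11 zt [ 5.2e-03  6.0e-04 -1.0e+00] w 0.0424 gf 0.0 F [-0.3 -0.7 -0.5] q [  7.  25.  77.  -0.  77. -79.]
turn z units 0.77
offset units [ 0.47 -8.09 -0.36]
(array([279.5, 208.6]), [21, 26, 440], array([0.5266, 0.1833, 0.097 ]))
(array([279.7, 290.8]), [18, 26, 401], array([0.5985, 0.1785, 0.097 ]))
```

>>> drive_tool(
  offset=[
    [0, 0, 0],
    [0.05, -1, 0],
    [0.05, -1, 0],
    [0.06, -1, 0],
    [0.06, -1, 0],
    [0.06, -1, 0],
    [0.06, -1, 0],
    [0.06, -1, 0],
    [0.05, -1, 0],
    [0, -0.08, 0],
  ],
  turn=[
    [0, 0, 0.77],
    [0, 0, 0],
    [0, 0, 0],
    [0, 0, 0],
    [0, 0, 0],
    [0, 0, 0],
    [0, 0, 0],
    [0, 0, 0],
    [0, 0, 0],
    [0, 0, 0],
  ],
  hand=[0.5, 0.5, 0.5, 0.5, 0.5, 0.5, 0.5, 0.5, 0.5, 0.5],
)

```text
time_s: 23.0
position: [0.4616, -0.1352, 0.1819]
tool_rot: [[-0.988, 0.151, -0.002], [0.151, 0.988, 0.001], [0.002, 0.001, -1.0]]
ft_force: [-0.0, 0.2, -0.1]
grip_width: 0.0429
gripper_force: 0.0
```

>>> drive_tool(
  offset=[
    [0, 0, 0.4],
    [0, 0, 0.4],
    [0, 0, 0.2],
    [0, 0, 0],
    [0, 0, 0],
    [0, 0, 0],
    [0, 0, 0],
    [0, 0, 0],
    [0, 0, 0],
    [0, 0, 0],
  ],
  turn=[
    [0, 0, 0],
    [0, 0, 0],
    [0, 0, 0],
    [0, 0, 0],
    [0, 0, 0],
    [0, 0, 0],
    [0, 0, 0],
    [0, 0, 0],
    [0, 0, 0],
    [0, 0, 0],
  ],
  hand=[0.5, 0.5, 0.5, 0.5, 0.5, 0.5, 0.5, 0.5, 0.5, 0.5],
)

```text
time_s: 24.25
position: [0.4624, -0.1335, 0.1429]
tool_rot: [[-0.989, 0.148, -0.0], [0.148, 0.989, -0.0], [0.0, -0.0, -1.0]]
ft_force: [-0.3, -0.0, -0.4]
grip_width: 0.0429
gripper_force: 0.0
```

```bash
python3 - <<'E'
from h import *
go([.4624,-.1335,.068])
c,im=grab('wrist','w8')
for l in purple(c,im,.09):print(l)
E
```

```text
t 24.25 p [ 0.4624 -0.1335  0.1429] yaw_y 81.48 zt [-0. -0. -1.] w 0.0429 gf 0.0 F [-0.3 -0.  -0.4] q [ -30.   20.   93.   -0.   67. -112.]
offset units [-0.    0.    1.87]
(array([280.3, 174. ]), [26, 30, 513], array([ 0.4264, -0.1281,  0.09  ]))
(array([280.5, 228.5]), [24, 33, 631], array([ 0.4618, -0.1333,  0.09  ]))
```

>>> drive_tool(
  offset=[
    [0, 0, 0.45],
    [0, 0, 0.45],
    [0, 0, 0.45],
    [0, 0, 0.4],
    [0, 0, 0.12],
    [0, 0, 0],
    [0, 0, 0],
    [0, 0, 0],
    [0, 0, 0],
    [0, 0, 0],
  ],
  turn=[
    [0, 0, 0],
    [0, 0, 0],
    [0, 0, 0],
    [0, 0, 0],
    [0, 0, 0],
    [0, 0, 0],
    [0, 0, 0],
    [0, 0, 0],
    [0, 0, 0],
    [0, 0, 0],
  ],
  hand=[0.5, 0.5, 0.5, 0.5, 0.5, 0.4, 0.2, 0.05, 0.05, 0.05],
)

```text
time_s: 25.55
position: [0.4628, -0.1338, 0.0687]
tool_rot: [[-0.989, 0.148, 0.001], [0.148, 0.989, -0.001], [-0.001, -0.001, -1.0]]
ft_force: [0.1, -1.2, 5.6]
grip_width: 0.0158
gripper_force: 24.7
```

>>> drive_tool(
  offset=[
    [0, 0, 0],
    [0, 0, -0.1],
    [0, 0, -0.2],
    [0, 0, -0.3],
    [0, 0, -0.4],
    [0, 0, -0.4],
    [0, 0, -0.4],
    [0, 0, -0.5],
    [0, 0, -0.6],
    [0, 0, -0.5],
  ],
  turn=[
    [0, 0, 0],
    [0, 0, 0],
    [0, 0, 0],
    [0, 0, 0],
    [0, 0, 0],
    [0, 0, 0],
    [0, 0, 0],
    [0, 0, 0],
    [0, 0, 0],
    [0, 0, 0],
  ],
  hand=[0.05, 0.05, 0.05, 0.05, 0.05, 0.05, 0.05, 0.05, 0.05, 0.05],
)

```text
time_s: 26.8
position: [0.4623, -0.1334, 0.2058]
tool_rot: [[-0.989, 0.148, 0.001], [0.148, 0.989, -0.001], [-0.001, -0.0, -1.0]]
ft_force: [0.0, 0.2, -0.2]
grip_width: 0.016
gripper_force: 24.5
```

>>> drive_tool(
  offset=[
    [0, 0, 0],
    [-0.02, 0.9, 0],
    [-0.02, 0.9, 0],
    [-0.02, 1, 0],
    [-0.03, 1, 0],
    [-0.03, 1, 0],
    [-0.02, 1, 0],
    [-0.02, 0.9, 0],
    [-0.02, 0.9, 0],
    [-0.02, 0.41, 0],
  ],
  turn=[
    [0, 0, -0.77],
    [0, 0, 0],
    [0, 0, 0],
    [0, 0, 0],
    [0, 0, 0],
    [0, 0, 0],
    [0, 0, 0],
    [0, 0, 0],
    [0, 0, 0],
    [0, 0, 0],
  ],
  hand=[0.05, 0.05, 0.05, 0.05, 0.05, 0.05, 0.05, 0.05, 0.05, 0.05],
)

```text
time_s: 28.05
position: [0.4919, 0.187, 0.2047]
tool_rot: [[-0.998, 0.066, 0.0], [0.066, 0.998, 0.0], [-0.0, 0.0, -1.0]]
ft_force: [0.3, 0.3, 0.1]
grip_width: 0.0158
gripper_force: 24.5
```

>>> drive_tool(
  offset=[
    [0, 0, 0],
    [0, 0, 0],
    [0, 0, 0.4],
    [0, 0, 0.4],
    [0, 0, 0],
    [0, 0, 0],
    [0, 0, 0],
    [0, 0, 0],
    [0, 0, 0],
    [0, 0, 0],
  ],
  turn=[
    [0, 0, 0],
    [0, 0, 0],
    [0, 0, 0],
    [0, 0, 0],
    [0, 0, 0],
    [0, 0, 0],
    [0, 0, 0],
    [0, 0, 0],
    [0, 0, 0],
    [0, 0, 0],
  ],
  hand=[0.05, 0.05, 0.05, 0.05, 0.05, 0.05, 0.05, 0.05, 0.05, 0.05],
)

```text
time_s: 29.3
position: [0.4921, 0.1856, 0.1722]
tool_rot: [[-0.998, 0.068, 0.0], [0.068, 0.998, -0.0], [-0.0, -0.0, -1.0]]
ft_force: [-1.5, 0.5, 0.4]
grip_width: 0.0157
gripper_force: 24.5
```

```bash
python3 - <<'E'
from h import *
go([.492,.1856,.075])
grab('wrist','w9')
E
```

```text
t 29.3 p [0.4921 0.1856 0.1722] yaw_y 86.11 zt [ 0. -0. -1.] w 0.0157 gf 24.5 F [-1.5  0.5  0.4] q [  8.  22.  84.  -0.  74. -78.]
offset units [ 0.   -0.    2.43]
```

View pics/w9.png

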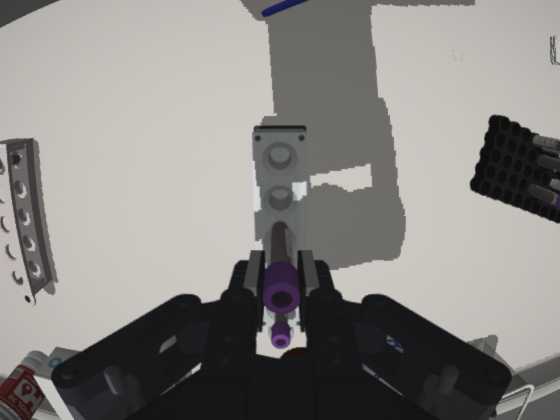

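The tube is aligned with well 4 at (280,197); well 5 is at (280,155). Inserting, then on to rack place 5.

>>> drive_tool(
  offset=[
    [0, 0, 0.3],
    [0, 0, 0.3],
    [0, 0, 0.3],
    [0, 0, 0.3],
    [0, 0, 0.3],
    [0, 0, 0.3],
    [0, 0, 0.3],
    [0, 0, 0.2],
    [0, 0, 0.1],
    [0, 0, 0.03],
  ],
  turn=[
    [0, 0, 0],
    [0, 0, 0],
    [0, 0, 0],
    [0, 0, 0],
    [0, 0, 0],
    [0, 0, 0],
    [0, 0, 0],
    [0, 0, 0],
    [0, 0, 0],
    [0, 0, 0],
  ],
  hand=[0.05, 0.05, 0.05, 0.05, 0.05, 0.05, 0.05, 0.05, 0.05, 0.05],
)

```text
time_s: 30.6
position: [0.4922, 0.1856, 0.0748]
tool_rot: [[-0.998, 0.068, 0.0], [0.068, 0.998, -0.0], [-0.0, -0.0, -1.0]]
ft_force: [0.6, 0.3, -0.4]
grip_width: 0.0158
gripper_force: 24.5
```

>>> drive_tool(
  offset=[
    [0, 0, 0],
    [0, 0, 0],
    [0, 0, 0],
    [0, 0, 0],
    [0, 0, -0.1],
    [0, 0, -0.4],
    [0, 0, -0.6],
    [0, 0, -0.8],
    [0, 0, -0.8],
    [0, 0, 0],
  ],
  turn=[
    [0, 0, 0],
    [0, 0, 0],
    [0, 0, 0],
    [0, 0, 0],
    [0, 0, 0],
    [0, 0, 0],
    [0, 0, 0],
    [0, 0, 0],
    [0, 0, 0],
    [0, 0, 0],
  ],
  hand=[0.05, 0.3, 0.5, 0.5, 0.5, 0.5, 0.5, 0.5, 0.5, 0.5],
)

```text
time_s: 31.85
position: [0.493, 0.1858, 0.1853]
tool_rot: [[-0.998, 0.068, 0.005], [0.068, 0.998, 0.001], [-0.005, 0.001, -1.0]]
ft_force: [-1.0, -0.0, -0.7]
grip_width: 0.0424
gripper_force: 0.0
```

```bash
python3 - <<'E'
from h import *
go([.4268,-.1281,.2],81.5)
c,im=grab('wrist','w10')
for l in purple(c,im,.097):print(l)
E
```

```text
t 31.85 p [0.493  0.1858 0.1853] yaw_y 86.11 zt [ 5.e-03  7.e-04 -1.e+00] w 0.0424 gf 0.0 F [-1.  -0.  -0.7] q [  8.  22.  83.  -0.  75. -78.]
turn z units 0.77
offset units [ 0.48 -8.01 -0.37]
(array([554.5, 197.9]), [12, 18, 168], array([0.4991, 0.4554, 0.097 ]))
(array([280.7, 209.2]), [21, 27, 455], array([0.4912, 0.1864, 0.097 ]))
(array([280.2, 251.5]), [19, 27, 441], array([0.526 , 0.1836, 0.097 ]))
(array([280. , 324.1]), [17, 26, 377], array([0.5979, 0.1784, 0.097 ]))
```

>>> drive_tool(
  offset=[
    [0, 0, 0],
    [0.05, -1, 0],
    [0.05, -1, 0],
    [0.06, -1, 0],
    [0.06, -1, 0],
    [0.06, -1, 0],
    [0.06, -1, 0],
    [0.06, -1, 0],
    [0.05, -1, 0],
    [0, 0, 0],
  ],
  turn=[
    [0, 0, 0.77],
    [0, 0, 0],
    [0, 0, 0],
    [0, 0, 0],
    [0, 0, 0],
    [0, 0, 0],
    [0, 0, 0],
    [0, 0, 0],
    [0, 0, 0],
    [0, 0, 0],
  ],
  hand=[0.5, 0.5, 0.5, 0.5, 0.5, 0.5, 0.5, 0.5, 0.5, 0.5],
)

```text
time_s: 33.15
position: [0.4262, -0.1299, 0.1819]
tool_rot: [[-0.988, 0.152, -0.002], [0.152, 0.988, 0.001], [0.002, 0.001, -1.0]]
ft_force: [0.3, 0.4, -1.1]
grip_width: 0.0427
gripper_force: 0.0
```

>>> drive_tool(
  offset=[
    [0, 0, 0.4],
    [0, 0, 0.4],
    [0, 0, 0.2],
    [0, 0, 0],
    [0, 0, 0],
    [0, 0, 0],
    [0, 0, 0],
    [0, 0, 0],
    [0, 0, 0],
    [0, 0, 0],
  ],
  turn=[
    [0, 0, 0],
    [0, 0, 0],
    [0, 0, 0],
    [0, 0, 0],
    [0, 0, 0],
    [0, 0, 0],
    [0, 0, 0],
    [0, 0, 0],
    [0, 0, 0],
    [0, 0, 0],
  ],
  hand=[0.5, 0.5, 0.5, 0.5, 0.5, 0.5, 0.5, 0.5, 0.5, 0.5],
)

```text
time_s: 34.4
position: [0.4269, -0.1282, 0.1429]
tool_rot: [[-0.989, 0.148, -0.0], [0.148, 0.989, 0.0], [0.0, 0.0, -1.0]]
ft_force: [0.6, -0.2, -0.1]
grip_width: 0.0425
gripper_force: 0.0
```

```bash
python3 - <<'E'
from h import *
go([.4268,-.1281,.068])
c,im=grab('wrist','w11')
for l in purple(c,im,.09):print(l)
E
```

```text
t 34.4 p [ 0.4269 -0.1282  0.1429] yaw_y 81.48 zt [-1.e-04  0.e+00 -1.e+00] w 0.0425 gf 0.0 F [ 0.6 -0.2 -0.1] q [ -32.   17.   98.    0.   65. -113.]
offset units [0.   0.   1.87]
(array([280.4, 228.4]), [24, 33, 637], array([ 0.4263, -0.128 ,  0.09  ]))
```

>>> drive_tool(
  offset=[
    [0, 0, 0.45],
    [0, 0, 0.45],
    [0, 0, 0.45],
    [0, 0, 0.4],
    [0, 0, 0.12],
    [0, 0, 0],
    [0, 0, 0],
    [0, 0, 0],
    [0, 0, 0],
    [0, 0, 0],
  ],
  turn=[
    [0, 0, 0],
    [0, 0, 0],
    [0, 0, 0],
    [0, 0, 0],
    [0, 0, 0],
    [0, 0, 0],
    [0, 0, 0],
    [0, 0, 0],
    [0, 0, 0],
    [0, 0, 0],
  ],
  hand=[0.5, 0.5, 0.5, 0.5, 0.5, 0.4, 0.2, 0.05, 0.05, 0.05],
)

```text
time_s: 35.7
position: [0.4273, -0.1284, 0.0687]
tool_rot: [[-0.989, 0.148, 0.001], [0.148, 0.989, -0.001], [-0.001, -0.001, -1.0]]
ft_force: [0.1, 0.4, 5.3]
grip_width: 0.0159
gripper_force: 24.7
```

>>> drive_tool(
  offset=[
    [0, 0, 0],
    [0, 0, -0.1],
    [0, 0, -0.2],
    [0, 0, -0.3],
    [0, 0, -0.4],
    [0, 0, -0.4],
    [0, 0, -0.4],
    [0, 0, -0.5],
    [0, 0, -0.6],
    [0, 0, -0.5],
  ],
  turn=[
    [0, 0, 0],
    [0, 0, 0],
    [0, 0, 0],
    [0, 0, 0],
    [0, 0, 0],
    [0, 0, 0],
    [0, 0, 0],
    [0, 0, 0],
    [0, 0, 0],
    [0, 0, 0],
  ],
  hand=[0.05, 0.05, 0.05, 0.05, 0.05, 0.05, 0.05, 0.05, 0.05, 0.05],
)

```text
time_s: 36.95
position: [0.4269, -0.1281, 0.2058]
tool_rot: [[-0.989, 0.148, 0.001], [0.148, 0.989, -0.001], [-0.001, -0.0, -1.0]]
ft_force: [0.3, -1.0, 0.3]
grip_width: 0.0159
gripper_force: 24.5
```

>>> drive_tool(
  offset=[
    [0, 0, 0],
    [-0.02, 0.9, 0],
    [-0.02, 0.9, 0],
    [-0.02, 1, 0],
    [-0.03, 1, 0],
    [-0.02, 1, 0],
    [-0.02, 1, 0],
    [-0.02, 0.9, 0],
    [-0.02, 0.9, 0],
    [-0.02, 0.34, 0],
  ],
  turn=[
    [0, 0, -0.77],
    [0, 0, 0],
    [0, 0, 0],
    [0, 0, 0],
    [0, 0, 0],
    [0, 0, 0],
    [0, 0, 0],
    [0, 0, 0],
    [0, 0, 0],
    [0, 0, 0],
  ],
  hand=[0.05, 0.05, 0.05, 0.05, 0.05, 0.05, 0.05, 0.05, 0.05, 0.05],
)

```text
time_s: 38.2
position: [0.4558, 0.1896, 0.2047]
tool_rot: [[-0.998, 0.066, 0.0], [0.066, 0.998, 0.0], [-0.0, 0.0, -1.0]]
ft_force: [0.1, -0.6, 0.2]
grip_width: 0.0159
gripper_force: 24.5
```

>>> drive_tool(
  offset=[
    [0, 0, 0],
    [0, 0, 0],
    [0, 0, 0.4],
    [0, 0, 0.4],
    [0, 0, 0],
    [0, 0, 0],
    [0, 0, 0],
    [0, 0, 0],
    [0, 0, 0],
    [0, 0, 0],
  ],
  turn=[
    [0, 0, 0],
    [0, 0, 0],
    [0, 0, 0],
    [0, 0, 0],
    [0, 0, 0],
    [0, 0, 0],
    [0, 0, 0],
    [0, 0, 0],
    [0, 0, 0],
    [0, 0, 0],
  ],
  hand=[0.05, 0.05, 0.05, 0.05, 0.05, 0.05, 0.05, 0.05, 0.05, 0.05],
)

```text
time_s: 39.45
position: [0.4561, 0.1882, 0.1722]
tool_rot: [[-0.998, 0.068, 0.0], [0.068, 0.998, -0.0], [-0.0, -0.0, -1.0]]
ft_force: [-0.1, -0.4, -0.1]
grip_width: 0.0153
gripper_force: 24.5
```

```bash
python3 - <<'E'
from h import *
go([.4562,.188,.075])
grab('wrist','w12')
E
```

```text
t 39.45 p [0.4561 0.1882 0.1722] yaw_y 86.11 zt [ 0.e+00 -1.e-04 -1.e+00] w 0.0153 gf 24.5 F [-0.1 -0.4 -0.1] q [  9.  19.  89.  -0.  72. -77.]
offset units [-0.   -0.    2.43]
```

View pics/w12.png

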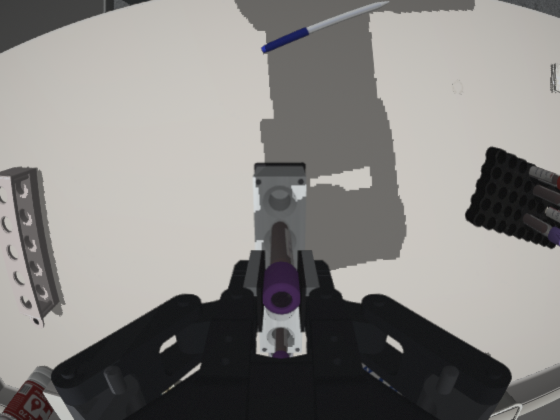

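The tube is over the last well (280,197), and the rack on the left is empty. Inserting and retreating upwards.

>>> drive_tool(
  offset=[
    [0, 0, 0.3],
    [0, 0, 0.3],
    [0, 0, 0.3],
    [0, 0, 0.3],
    [0, 0, 0.3],
    [0, 0, 0.3],
    [0, 0, 0.3],
    [0, 0, 0.2],
    [0, 0, 0.1],
    [0, 0, 0.03],
  ],
  turn=[
    [0, 0, 0],
    [0, 0, 0],
    [0, 0, 0],
    [0, 0, 0],
    [0, 0, 0],
    [0, 0, 0],
    [0, 0, 0],
    [0, 0, 0],
    [0, 0, 0],
    [0, 0, 0],
  ],
  hand=[0.05, 0.05, 0.05, 0.05, 0.05, 0.05, 0.05, 0.05, 0.05, 0.05],
)

```text
time_s: 40.75
position: [0.4562, 0.1881, 0.0749]
tool_rot: [[-0.998, 0.068, 0.0], [0.068, 0.998, 0.0], [-0.0, 0.0, -1.0]]
ft_force: [0.3, -0.4, -0.3]
grip_width: 0.0155
gripper_force: 24.5
```

>>> drive_tool(
  offset=[
    [0, 0, 0],
    [0, 0, 0],
    [0, 0, 0],
    [0, 0, 0],
    [0, 0, -0.1],
    [0, 0, -0.4],
    [0, 0, -0.6],
    [0, 0, -0.8],
    [0, 0, -0.8],
    [0, 0, -0.8],
  ],
  turn=[
    [0, 0, 0],
    [0, 0, 0],
    [0, 0, 0],
    [0, 0, 0],
    [0, 0, 0],
    [0, 0, 0],
    [0, 0, 0],
    [0, 0, 0],
    [0, 0, 0],
    [0, 0, 0],
  ],
  hand=[0.05, 0.3, 0.5, 0.5, 0.5, 0.5, 0.5, 0.5, 0.5, 0.5],
)

```text
time_s: 42.0
position: [0.4559, 0.1881, 0.2163]
tool_rot: [[-0.998, 0.068, 0.0], [0.068, 0.998, 0.0], [-0.0, 0.0, -1.0]]
ft_force: [0.2, -0.8, 0.6]
grip_width: 0.0429
gripper_force: 0.0
```

>>> drive_tool(
  offset=[
    [0.5, 0, -0.5],
    [0.5, 0, 0],
    [0.5, 0, 0],
    [0.5, 0, 0],
    [0, 0, 0],
    [0, 0, 0],
    [0, 0, 0],
    [0, 0, 0],
    [0, 0, 0],
    [0, 0, 0],
  ],
  turn=[
    [0, 0, 0],
    [0, 0, 0],
    [0, 0, 0],
    [0, 0, 0],
    [0, 0, 0],
    [0, 0, 0],
    [0, 0, 0],
    [0, 0, 0],
    [0, 0, 0],
    [0, 0, 0],
  ],
  hand=[0.5, 0.5, 0.5, 0.5, 0.5, 0.5, 0.5, 0.5, 0.5, 0.5],
)

```text
time_s: 43.25
position: [0.3764, 0.1936, 0.2349]
tool_rot: [[-0.998, 0.068, -0.0], [0.068, 0.998, -0.0], [0.0, -0.0, -1.0]]
ft_force: [0.3, -0.3, 0.9]
grip_width: 0.0422
gripper_force: 0.0
```

```bash
python3 - <<'E'
from h import *
where();c,im=grab('wrist','w13')
for l in purple(c,im,.097):print(l)
_,a=grab('scene','s13')
cv2.imwrite('pics/fin.png',cv2.resize(a[100:300,160:420],(780,600),interpolation=cv2.INTER_CUBIC))
E
```

```text
t 43.25 p [0.3764 0.1936 0.2349] yaw_y 86.1 zt [-1.e-04 -0.e+00 -1.e+00] w 0.0422 gf 0.0 F [ 0.3 -0.3  0.9] q [ 11.   9.  92.   0.  79. -75.]
(array([280.8, 299.3]), [16, 77, 911], array([0.4866, 0.1865, 0.097 ]))
(array([538.5, 268.4]), [29, 17, 325], array([0.4929, 0.516 , 0.097 ]))
(array([510.3, 276. ]), [15, 17, 169], array([0.495 , 0.4652, 0.097 ]))
```

View pics/fin.png

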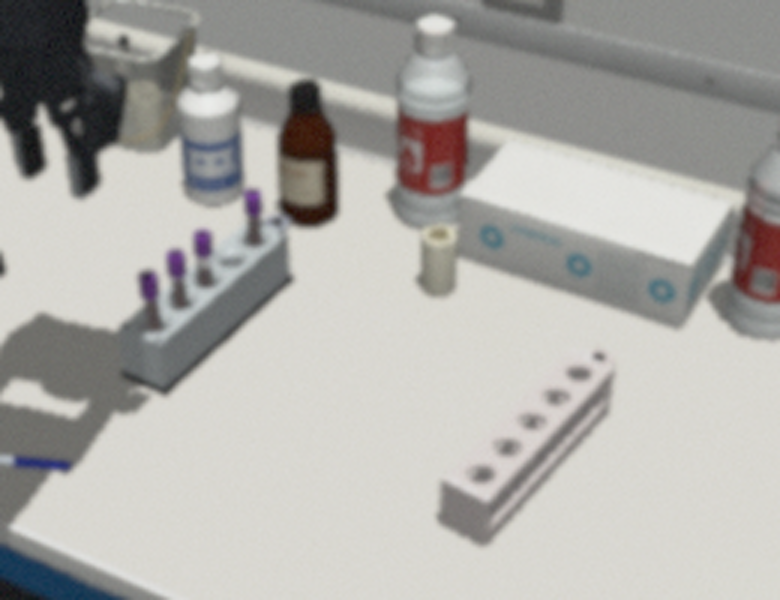

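All four tubes stand upright in the block at places 1, 3, 4 and 5, with caps at (253,203), (202,243), (176,263) and (149,285). Place 2 is empty, the rack is empty and the bystanders have not moved.

```bash
python3 -c "
from rig import env
print(env.close_job())"
```

```text
the job is handed in; nothing more can be done
None
```

The four samples were moved one at a time, starting at the grip tab, and now stand upright in block places 1, 3, 4 and 5 with place 2 empty; the job was handed in at about 43 s, and the last picture showed the other things in it undisturbed.

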